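Shim the short foot of a rocking microscope stand

TASK

The microscope stand rocks because its short foot, the rear right one seen from behind (the black housing side), has lost its rubber pad and hangs above the bench. Slide the flat shim under that foot, then the tapered shim in on top of it until the foot bears on it and the stand no longer rocks. Then check by pressing down firmly for a moment on top of the black housing right above that foot, and let go, leaving both shims in place under the foot and the other things on the bench where they are.

Things in the scene. Friction and masses are not known exactly. Their poses are not given: they have to be found in the camera images.
- stand: Heavy stereo microscope stand; it only rocks. Origin under the short foot's centre, 0 to 3 mm below the bench top. x: level, in under the base, the way the shims slide in; y: level, to the other rear foot (176 mm off); z up. Cream base: rear wall at x = -24 mm, y from -24 to 200 mm, 25 to 85 mm above the origin. Black housing above it overhangs the rear wall (see housing_edge).
- short_foot (a point): Centre of the underside of the short foot (rear right, seen from the housing side), a square steel block 32 x 32 mm (sides parallel to the stand's x and y), with no pad. It hangs 9.5 to 12.5 mm above the bench (bench top z = 0); this height differs from start to start.
- press_spot (a point): On the flat top of the black housing, 12 mm along the stand's y from above the short foot: where to press down for the check (within 30 mm of it). A push of 8 to 15 N held for half a second is right; the unshimmed stand rocks down under 2 to 3 N there.
- scope (a joint): Rocking angle of the stand about the diagonal through its two neighbouring feet, rad: 0 at rest (it returns there by itself when let go), growing as the short foot goes down; 0.01 rad lowers the short foot by 1.4 mm. Unshimmed it can rock to 0.06.
- flat_shim: Flat aluminium shim: plate 140 x 34 x 4 mm with a pull tab (20 wide, 4 thick, 46 mm long) bent up at one end, leaning outward 35 degrees from vertical. Origin: centre of the plate's underside; x along the plate from the tab to the plain end that goes in first; z up. The tab rises from x = -68 mm. 65 g. Right place: plain end 20 mm past the short foot's centre.
- flat_tip (a point): Middle of the flat shim's plain end, on its underside, 70 mm from its origin along x.
- flat_tab (a point): Point in the middle of the flat shim's tab, 31 mm up it from the plate, where to grip it across its 20 mm width (28 mm above the bench, 86 mm behind the origin, in the tab's mid-thickness).
- taper_shim: Aluminium wedge 72 long, 30 wide, 2 mm thick at the thin end, 12.8 at the thick end (0.15 mm per mm), flat below; at the thick end a pull tab (30 wide, 5 thick, 52 mm long) bent up, leaning outward 35 degrees from vertical. Origin: centre of its underside; x from the tab to the thin end that goes in first; z up. 60 g.
- taper_tip (a point): Middle of the thin end of the tapered shim, on its underside, 36 mm from its origin along x. On the flat shim the wedge goes snug on the short foot's lower rear edge (16 mm out from the foot's centre) when this end is 7 to 27 mm past the foot's centre, by the foot's height. A push of 6 to 10 N makes it snug; friction keeps it jammed.
- taper_tab (a point): Point in the middle of the tapered shim's tab, 35 mm up it, where to grip it across its 30 mm width (35 mm above the surface it lies on, 54 mm behind the origin).
- petri_dish: Bystander: closed petri dish, 92 mm across, 15 mm high; origin at the centre of its underside.
- tip_box: Bystander: pipette tip box 124 x 86 x 62 mm; origin at the centre of its underside.
- reagent_bottle: Bystander: amber bottle, 60 mm across, 125 mm high; origin at the centre of its underside.
- spanner: Bystander: spanner 160 mm long lying flat; origin near its middle, on its underside.
- screwdriver: Bystander: screwdriver 170 mm long lying flat; origin near its middle, on its underside.
- worn_pad: Bystander: the worn-off rubber pad, 30 x 30 x 9 mm; origin at the centre of its underside. Not to be used.
- slide_box: Bystander: white box for microscope slides, 105 x 80 x 30 mm; origin at the centre of its underside.
- housing_edge (a point): On the lower rear edge of the black housing (224 x 94 mm, 95 mm high), straight behind the short foot: stand x = -66 mm, 140 mm above the stand's origin. The edge runs along the stand's y from -24 to 200 mm. Under it the tool must lean back from the stand, about 35 degrees.
Not all that is in view belongs to the job. What is shaped like the taper_shim but blue or red is not meant.

How it is judged:
By the outcome, as a careful person would: the job done as asked, in the order asked, and still so for the second after the job is handed in, with the robot touching nothing.
It also fails if it takes over 72 s, if anything falls off the work surface, if the arm or the gripper's body presses on something with over 40 N, if the wrist force passes 120 N, or if a joint passes its speed limit or range.

ROBOT

A 6-joint arm with a two-finger parallel gripper is mounted at the origin on the work surface. World frame = base frame: x ahead of the robot, y to its left, z up, the work surface at z = 0. Lengths are in mm, angles in rad, forces in N, time in s.
With the tool pointing down it reaches from about 400 to 925 mm from the base axis. Payload 12.5 kg.
Tool frame: the origin (TCP) lies at the very end of the fingers, on their centre line; the grasp point (between the pads) lies env.grip_point_offset behind it (env.grip_point_offset is the distance from the TCP to the grasp point, in mm); y points along the fingers, z is the direction in which the jaws open and shut, and the axes are right-handed (so a half turn about y gives the same grasp; the last joint's range is limited). The gripper opens to 95 mm and grips with 3 to 60 N. Pads are 20 mm wide; open, the fingers measure 119 mm over their backs; the gripper's body (75 mm by 180 mm) begins 59 mm behind the grasp point.
Start: joints at [1.017, 0.491, 1.559, -0, 1.092, -0.106], TCP at [270.601, 563.402, 214.661] pointing down, gripper open.
Joint ranges: [-3.1, 3.1], [-0.84, 2.19], [0.05, 2.79], [-1.13, 4.28], [0.06, 2.93], [-2.69, 2.69]. Speed limits (rad/s): [2.22, 2.22, 2.79, 3.14, 3.14, 3.14].

INTERFACE

Orientations are given as [roll, pitch, yaw] about the fixed x, y, z axes, in that order (R = Rz(yaw) Ry(pitch) Rx(roll)).
In Python, from cell import readout, read_camera, env, nets gives the robot as it stands.
- The arm moves only by the tool apply_moves, never from a script. Its argument "increments" is a list of rows, each a list of 3 entries, a list of its own where there are three numbers: the shift along the tool's x, y, z in cm, then the turn, a rotation vector about the tool's x, y, z in degrees, then the finger opening in cm, from 0 to 9.51. A call has exactly 5 rows; each row shifts and turns the pose as measured when the row begins, along the tool's axes as they then stand; what a row does not reach is not made up. A row lasts 1/8 s, in which the tool goes at most 62.5 mm and 10.7 degrees, less where a joint would pass 70% of its speed; a pose out of reach is approached as far as the arm can. A call with a gripper value outside its range is refused whole. The fingers move at their own pace and stop on an object; the grip force is fixed at half the most. Time passes only in rows, so rows that do not move let the fingers close, or fill a call up. It gives the time, the measured TCP pose, the force and the opening at its end, in the units of the state.
- readout.state(): the state, without advancing time (a new reading comes with each control period).
- read_camera(name): name is "scene" or "top" or "wrist"; returns a dict with "img" (480x640x3 uint8, red, green, blue), "vfov" (degrees; the focal length in pixels is half the picture's height over the tangent of half this angle, whatever the lens; pixels are square), "cx", "cy" (the principal point, pixels), "rvec" (rotation vector, rad) and "tvec" (3), from world to camera coordinates, as OpenCV has them; the wrist camera has in their place "mount" (4x4, takes a point from camera to tool coordinates, whose origin is the TCP and whose axes are the tool frame's). Camera axes: x right, y down, z forward; pixel columns grow to the right and rows downward; lengths in mm; the calibration is good to about 2 mm. A picture is of the moment at which its call begins: read the wrist's pose just before it. There is no depth.
- env.job_done(): hands the job in, once; it reports no verdict.
Trained networks look in a picture, given as the dict that the camera call returned (one of the last four; its "shot" number tells which), for a name from the list of things; names that differ only in an ending like _2 or _b are one class to them, and where a whole thing is asked for, a point or a joint stands for the part that bears it (a point fixed in the world has none). Each returns a list of dicts, best first, with "confidence" (0 to 1); they miss things now and then, are a little off and sometimes report something else, mostly with a low value. They report only what shows in the picture. A call takes as long as a camera call. They do not tell look-alikes from the thing itself.
- nets.look_for(picture, thing): "point" ([x, y, z] in mm, in the coordinates of the camera as it stood for that picture, good to about 4 mm: the middle of the surface that is visible of it).
- nets.mark_of(picture, thing): "point" ([x, y, z] in mm, in the coordinates of the camera as it stood for that picture, good to about 4 mm: a listed point, or the origin of a listed thing).
The state is a dict: "t": time; "joints": joint angles; "qvel": joint speeds; "tau": joint torques, N m; "eef_pos": TCP position; "tcp_rot": TCP orientation; "ft_force": force on the tool from outside, world axes, zero at the start; "moment": the same for the moment, N m; "opening": opening from 0.0 (shut) to 1.0 (fully open).
Only numpy, scipy, OpenCV 4.12 (cv2) and the standard library are available. Lean on these libraries where they do the work, as an engineer would, in place of code of your own. Each camera call takes 0.05 s, during which the arm holds its last target. There are 200 camera calls.

## Working session

There is one attempt and no reset: what is moved stays moved. The work goes in short steps, Python scripts to look and compute and a tool call to move; the robot and the scene stay as the last step left them, time stands still between calls to the robot, and variables do not carry over. Pictures are saved under pics/ and viewed, about 8 in all and at most 12, crops included, and the job is handed in when it is done.

Besides the shell and the picture viewer there is one more tool, called after "Request:" by a JSON object that holds its "fn" and its "kwargs", one argument or row to a line. apply_moves: Moves the arm, as the interface text tells. Its arguments: {"type":"object","properties":{"increments":{"type":"array"}},"required":["increments"]}

```bash
ls; mkdir -p pics; cat > h.py <<'E'
import numpy as np, cv2
from scipy.spatial.transform import Rotation as R
from cell import readout, read_camera, env, nets
def tool():
    s=readout.state(); return np.array(s['eef_pos']), R.from_euler('xyz',s['tcp_rot']).as_matrix(), s
def shot(n):
    p,Rm,s=tool(); d=read_camera(n); 
    if n=='wrist':
        M=np.array(d['mount']); d['Rw']=Rm@M[:3,:3]; d['tw']=Rm@M[:3,3]+p
    else:
        Rc=cv2.Rodrigues(np.array(d['rvec'],float))[0]; d['Rw']=Rc.T; d['tw']=-Rc.T@np.array(d['tvec'],float).ravel()
    d['f']=240/np.tan(np.radians(d['vfov'])/2); return d
def c2w(d,p): return d['Rw']@np.array(p)+d['tw']
def px(d,P):
    c=d['Rw'].T@(np.array(P,float)-d['tw']); return np.array([d['cx']+d['f']*c[0]/c[2], d['cy']+d['f']*c[1]/c[2]])
def ray(d,u,v,z):
    r=d['Rw']@np.array([(u-d['cx'])/d['f'],(v-d['cy'])/d['f'],1]); return d['tw']+r*(z-d['tw'][2])/r[2]
def save(d,n): cv2.imwrite('pics/'+n+'.png',cv2.cvtColor(d['img'],cv2.COLOR_RGB2BGR))
def find(d,t,k='mark_of',n=3):
    P={a:d[a] for a in d if a not in('Rw','tw','f')}
    o=[(round(r['confidence'],2),np.round(c2w(d,r['point'])).tolist(),np.round(px(d,c2w(d,r['point']))).tolist()) for r in getattr(nets,k)(P,t)[:n]]
    print(t,k,o); return o
E
python3 - <<'E'
from h import *
print(tool()[2], env.grip_point_offset)
for n in('scene','top'):
    d=shot(n); save(d,n+'0'); print(n,d['tw'],d['vfov'])
    for t in 'stand short_foot press_spot housing_edge flat_shim flat_tip flat_tab taper_shim taper_tip taper_tab'.split(): find(d,t)
E
```

```text
pics
{'t': 0.0, 'joints': array([ 1.01739637e+00,  4.91546679e-01,  1.55944393e+00,  1.70345605e-05,
        1.09169897e+00, -1.05622459e-01]), 'qvel': array([-0.00065079,  0.00115712, -0.00046283, -0.00091103,  0.00059214,
       -0.00201687]), 'tau': array([ 8.26389078e-04, -6.12633777e+01, -2.58181322e+01,  6.92211371e-02,
        4.81310394e-02, -1.47011528e-04]), 'eef_pos': array([270.46318184, 563.18177667, 214.07165222]), 'tcp_rot': array([-1.57188554e+00,  1.30668221e-04, -4.47785434e-01]), 'ft_force': array([ 0.52414487, -0.43642319,  1.19715277]), 'moment': array([-0.04599339, -0.01307354,  0.04176066]), 'opening': 1.0000514986170652} 18.8
scene [1040.01315798 -556.2084619   634.26336686] 55.48761793772723
stand mark_of [(0.93, [628.0, 45.0, 1.0], [436.0, 297.0])]
short_foot mark_of [(0.81, [628.0, 46.0, 11.0], [437.0, 294.0]), (0.69, [430.0, -460.0, -1.0], [157.0, 345.0]), (0.24, [421.0, -293.0, 38.0], [237.0, 290.0])]
press_spot mark_of [(0.63, [616.0, 49.0, 237.0], [455.0, 194.0])]
housing_edge mark_of [(0.68, [624.0, -21.0, 138.0], [422.0, 254.0]), (0.64, [428.0, -293.0
[... 1182 characters left out ...]
f [(0.96, [539.0, -266.0, -1.0], [371.0, 239.0])]
flat_tip mark_of [(0.97, [536.0, -195.0, 2.0], [343.0, 244.0]), (0.21, [326.0, -292.0, 3.0], [396.0, 322.0])]
flat_tab mark_of [(0.68, [538.0, -355.0, 28.0], [409.0, 232.0])]
taper_shim mark_of [(0.92, [434.0, -244.0, -3.0], [369.0, 282.0]), (0.68, [196.0, -317.0, 3.0], [415.0, 376.0]), (0.66, [347.0, 137.0, -1.0], [219.0, 338.0])]
taper_tip mark_of [(0.98, [161.0, -311.0, -2.0], [415.0, 391.0]), (0.93, [326.0, -74.0, -3.0], [306.0, 335.0]), (0.91, [441.0, -208.0, -0.0], [354.0, 281.0])]
taper_tab mark_of [(0.81, [389.0, -124.0, 32.0], [324.0, 305.0]), (0.77, [306.0, 97.0, 38.0], [234.0, 353.0]), (0.73, [424.0, -299.0, 34.0], [394.0, 280.0])]
```

View pics/scene0.png

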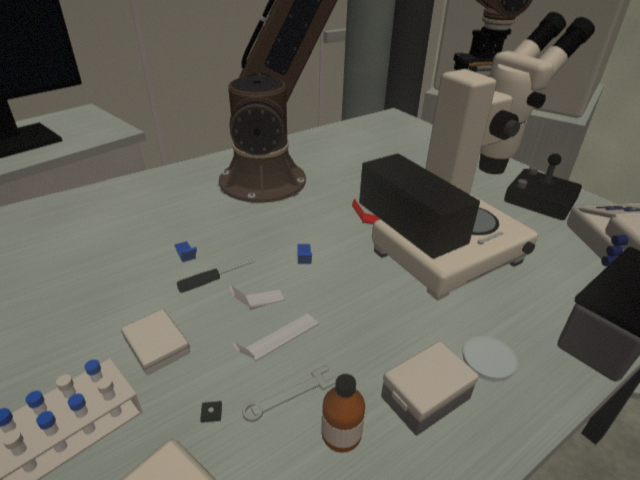

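View pics/top0.png

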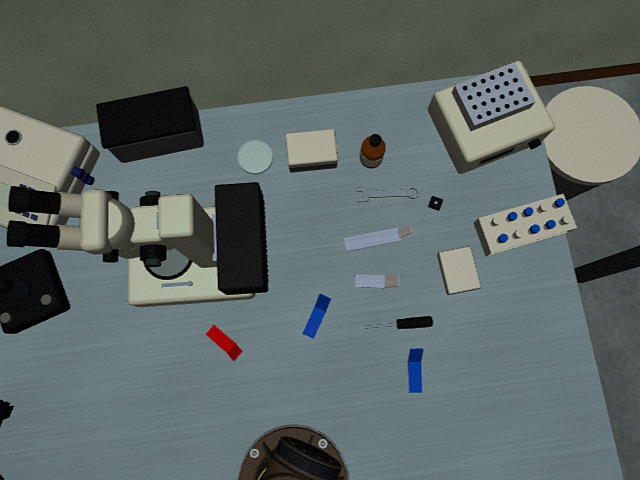

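The two pictures agree with the nets. The stand lies with the black housing towards −y, so insertion is about +y, and the short foot is near (628,46). The aluminium flat shim is at (371,239) in the top view and the aluminium taper at (369,282). Blue and red decoys lie elsewhere.

```bash
cat >> h.py <<'E'
def ori(yv,zv):
    y=np.array(yv,float);y/=np.linalg.norm(y);z=np.array(zv,float);z-=y*(z@y);z/=np.linalg.norm(z);return np.c_[np.cross(y,z),y,z]
def lean(yaw_deg,l=35):
    "tool leaning back l deg from insertion heading yaw; jaws across it (z = heading-90)"
    a=np.radians(yaw_deg);b=np.radians(l);h=np.array([np.cos(a),np.sin(a),0])
    return ori(h*np.sin(b)+[0,0,-np.cos(b)],[np.sin(a),-np.cos(a),0])
def plan(wps,step=45,ang=9,op=9.5,pad=True):
    p,Rm,_=tool();out=[]
    for q,Q in wps:
        q=np.array(q,float);Q=Rm if Q is None else Q
        rv=R.from_matrix(Rm.T@Q).as_rotvec();n=int(max(1,np.ceil(np.linalg.norm(q-p)/step),np.ceil(np.degrees(np.linalg.norm(rv))/ang)))
        p0,R0=p,Rm
        for i in range(1,n+1):
            pt=p0+(q-p0)*i/n;Rt=R0@R.from_rotvec(rv*i/n).as_matrix()
            a=np.round(Rm.T@(pt-p)/10,1);b=np.round(np.degrees(R.from_matrix(Rm.T@Rt).as_rotvec()),0 if ang>3 else 1)
            p=p+Rm@a*10;Rm=Rm@R.from_rotvec(np.radians(b)).as_matrix();out.append([a.tolist(),b.tolist(),op])
    while pad and len(out)%5: out.append([[0,0,0],[0,0,0],op])
    for i in range(0,len(out),5): print(str(out[i:i+5]).replace(' ',''))
    print('end',p.round(1),'err',np.degrees(R.from_matrix(Rm.T@Q).magnitude()).round(2))
E
python3 - <<'E'
from h import *
d=shot('top')
for z in(300,400): print(z,[ray(d,u,v,z).round() for u,v in((100,255),(10,245),(60,190),(190,262))])
print([ray(d,u,v,235).round() for u,v in((217,184),(259,182),(268,292),(219,293))])
wps=[((215,400,380),None),((375,190,400),ori([0,0,-1],[0,1,0])),((420,0,400),None),((430,-200,350),ori([0,0,-1],[1,0,0])),((530,-430,220),lean(92))]
plan(wps)
E
```

```text
300 [array([518., 294., 300.]), array([561., 466., 300.]), array([660., 366., 300.]), array([480., 123., 300.])]
400 [array([493., 255., 400.]), array([533., 410., 400.]), array([621., 320., 400.]), array([460., 100., 400.])]
[array([652.,  67., 235.]), array([645., -22., 235.]), array([411., -14., 235.]), array([423.,  85., 235.])]
[[[0.3,-2.8,-2.9],[0.0,0.0,0.0],9.5],[[0.4,-2.7,-2.8],[0.0,0.0,0.0],9.5],[[0.3,-2.8,-2.9],[0.0,0.0,0.0],9.5],[[0.4,-2.7,-2.8],[0.0,0.0,0.0],9.5],[[0.3,-2.8,-2.9],[0.0,0.0,0.0],9.5]]
[[[0.4,-2.7,-2.8],[0.0,0.0,0.0],9.5],[[3.9,-0.3,-2.0],[-0.0,-4.0,0.0],9.5],[[3.8,-0.4,-2.3],[-0.0,-5.0,0.0],9.5],[[3.5,-0.3,-2.6],[-0.0,-4.0,0.0],9.5],[[3.4,-0.4,-2.8],[-0.0,-4.0,0.0],9.5]]
[[[3.1,-0.3,-3.1],[-0.0,-4.0,0.0],9.5],[[3.0,-0.3,-3.3],[-0.0,-5.0,0.0],9.5],[[0.9,-0.0,-3.8],[0.0,0.0,0.0],9.5],[[0.8,-0.0,-3.8],[0.0,0.0,0.0],9.5],[[0.9,-0.0,-3.8],[0.0,0.0,0.0],9.5]]
[[[0.9,-0.0,-3.8],[0.0,0.0,0.0],9.5],[[0.9,-0.0,-3.8],[0.0,0.0,0.0],9.5],[[0.1,0.5,-1.8],[-0.0,8.0,0.0],9.5],[[0.3,0.4,-1.8],[-0.0,8.0,-0.0],9.5],[[0.6,0.5,-1.7],[-0.0,9.0,-0.0],9.5]]
[[[0.8,0.4,-1.6],[-0.0,8.0,-0.0],9.5],[[1.1,0.5,-1.5],[-0.0,8.0,-0.0],9.5],[[1.2,0.4,-1.3],[-0.0,8.0,-0.0],9.5],[[1.5,0.5,-1.2],[-0.0,8.0,-0.0],9.5],[[1.5,0.4,-0.9],[-0.0,9.0,-0.0],9.5]]
[[[1.7,0.5,-0.7],[-0.0,8.0,-0.0],9.5],[[1.8,0.4,-0.4],[-0.0,8.0,-0.0],9.5],[[1.8,0.5,-0.2],[-0.0,8.0,-0.0],9.5],[[3.3,1.9,1.4],[-0.0,-0.0,5.0],9.5],[[3.4,1.5,1.4],[-0.0,-0.0,5.0],9.5]]
[[[3.6,1.3,1.4],[-0.0,-1.0,5.0],9.5],[[3.7,0.9,1.4],[-0.0,0.0,5.0],9.5],[[3.7,0.6,1.3],[-0.0,-0.0,5.0],9.5],[[3.8,0.3,1.4],[-0.0,-0.0,5.0],9.5],[[3.8,-0.1,1.3],[-1.0,-0.0,5.0],9.5]]
end [ 529.6 -430.1  220.4] err 0.64
```

Request:
{"fn": "apply_moves", "kwargs": {
  "increments": [
    [[0.3, -2.8, -2.9], [0, 0, 0], 9.5],
    [[0.4, -2.7, -2.8], [0, 0, 0], 9.5],
    [[0.3, -2.8, -2.9], [0, 0, 0], 9.5],
    [[0.4, -2.7, -2.8], [0, 0, 0], 9.5],
    [[0.3, -2.8, -2.9], [0, 0, 0], 9.5]
  ]
}}

```text
t: 1.78
eef_pos: [222.7, 423.8, 354.1]
tcp_rot: [-1.575, 0.0, -0.447]
ft_force: [0.4, -0.3, -0.3]
opening: 1.0
```

Request:
{"fn": "apply_moves", "kwargs": {
  "increments": [
    [[0.4, -2.7, -2.8], [0, 0, 0], 9.5],
    [[3.9, -0.3, -2.0], [0, -4, 0], 9.5],
    [[3.8, -0.4, -2.3], [0, -5, 0], 9.5],
    [[3.5, -0.3, -2.6], [0, -4, 0], 9.5],
    [[3.4, -0.4, -2.8], [0, -4, 0], 9.5]
  ]
}}

```text
t: 2.4
eef_pos: [321.5, 252.7, 400.0]
tcp_rot: [-1.569, -0.003, -0.137]
ft_force: [1.3, 1.1, -0.3]
opening: 0.999
```

Request:
{"fn": "apply_moves", "kwargs": {
  "increments": [
    [[3.1, -0.3, -3.1], [0, -4, 0], 9.5],
    [[3.0, -0.3, -3.3], [0, -5, 0], 9.5],
    [[0.9, 0, -3.8], [0, 0, 0], 9.5],
    [[0.8, 0, -3.8], [0, 0, 0], 9.5],
    [[0.9, 0, -3.8], [0, 0, 0], 9.5]
  ]
}}

```text
t: 3.02
eef_pos: [407.2, 62.9, 407.0]
tcp_rot: [-1.569, -0.005, 0.026]
ft_force: [0.0, 1.0, -0.8]
opening: 0.999
```

Request:
{"fn": "apply_moves", "kwargs": {
  "increments": [
    [[0.9, 0, -3.8], [0, 0, 0], 9.5],
    [[0.9, 0, -3.8], [0, 0, 0], 9.5],
    [[0.1, 0.5, -1.8], [0, 8, 0], 9.5],
    [[0.3, 0.4, -1.8], [0, 8, 0], 9.5],
    [[0.6, 0.5, -1.7], [0, 9, 0], 9.5]
  ]
}}

```text
t: 3.65
eef_pos: [431.4, -72.8, 393.2]
tcp_rot: [-1.566, -0.006, -0.425]
ft_force: [-0.2, 0.1, 0.7]
opening: 0.997
```

Request:
{"fn": "apply_moves", "kwargs": {
  "increments": [
    [[0.8, 0.4, -1.6], [0, 8, 0], 9.5],
    [[1.1, 0.5, -1.5], [0, 8, 0], 9.5],
    [[1.2, 0.4, -1.3], [0, 8, 0], 9.5],
    [[1.5, 0.5, -1.2], [0, 8, 0], 9.5],
    [[1.5, 0.4, -0.9], [0, 9, 0], 9.5]
  ]
}}

```text
t: 4.28
eef_pos: [434.8, -166.6, 370.8]
tcp_rot: [-1.563, -0.002, -1.165]
ft_force: [-0.2, 0.2, -0.1]
opening: 0.997
```

Request:
{"fn": "apply_moves", "kwargs": {
  "increments": [
    [[1.7, 0.5, -0.7], [0, 8, 0], 9.5],
    [[1.8, 0.4, -0.4], [0, 8, 0], 9.5],
    [[1.8, 0.5, -0.2], [0, 8, 0], 9.5],
    [[3.3, 1.9, 1.4], [0, 0, 5], 9.5],
    [[3.4, 1.5, 1.4], [0, 0, 5], 9.5]
  ]
}}

```text
t: 4.9
eef_pos: [463.0, -290.0, 321.3]
tcp_rot: [-1.558, 0.177, -1.596]
ft_force: [0.1, 0.2, 1.1]
opening: 0.999
```

Request:
{"fn": "apply_moves", "kwargs": {
  "increments": [
    [[3.6, 1.3, 1.4], [0, -1, 5], 9.5],
    [[3.7, 0.9, 1.4], [0, 0, 5], 9.5],
    [[3.7, 0.6, 1.3], [0, 0, 5], 9.5],
    [[3.8, 0.3, 1.4], [0, 0, 5], 9.5],
    [[3.8, -0.1, 1.3], [-1, 0, 5], 9.5]
  ]
}}

```text
t: 5.52
eef_pos: [531.9, -462.3, 226.9]
tcp_rot: [-1.563, 0.626, -1.568]
ft_force: [-0.4, -0.8, 0.9]
opening: 0.997
```

```bash
python3 - <<'E'
from h import *
p,Rm,s=tool();print(p,Rm.round(2),s['joints'].round(2),np.degrees(R.from_matrix(Rm.T@lean(92)).magnitude()))
d=shot('wrist');save(d,'w1');print(d['tw'],d['Rw'][:,2])
for t in 'flat_shim flat_tip flat_tab taper_shim taper_tip taper_tab stand short_foot housing_edge'.split(): find(d,t)
d=shot('top')
for t in 'flat_shim flat_tip flat_tab taper_shim taper_tip taper_tab'.split(): find(d,t)
E
```

```text
[ 531.89558293 -462.31060087  226.89498959] [[ 0.    0.01  1.  ]
 [-0.81  0.59 -0.  ]
 [-0.59 -0.81  0.01]] [-0.95  0.82  1.02  0.37  1.82 -0.95] 2.2534640546730302
[ 531.16457752 -496.13482237  412.97822012] [ 0.00626945  0.32349534 -0.94620899]
flat_shim mark_of [(0.88, [542.0, -269.0, -2.0], [331.0, 181.0]), (0.26, [436.0, -246.0, 3.0], [254.0, 164.0])]
flat_tip mark_of [(0.74, [535.0, -200.0, -1.0], [326.0, 138.0])]
flat_tab mark_of [(0.92, [553.0, -355.0, 30.0], [341.0, 232.0]), (0.6, [535.0, -201.0, -3.0], [326.0, 139.0])]
taper_shim mark_of [(0.6, [438.0, -242.0, -4.0], [257.0, 165.0]), (0.59, [358.0, -95.0, 0.0], [210.0, 78.0])]
taper_tip mark_of [(0.86, [443.0, -206.0, 2.0], [261.0, 140.0]), (0.82, [165.0, -317.0, 2.0], [43.0, 212.0]), (0.77, [325.0, -79.0, -1.0], [190.0, 71.0])]
taper_tab mark_of [(0.87, [428.0, -296.0, 37.0], [239.0, 185.0]), (0.63, [400.0, -124.0, 35.0], [230.0, 76.0]), (0.24, [752.0, -298.0, 1.0], [489.0, 199.0])]
stand mark_of [(0.65, [627.0, 41.0, -6.0], [381.0, 17.0])]
short_foot mark_of [(0.68, [629.0, 43.0, 12.0], [384.0, 7.0])]
housing_edge mark_of [(0.54, [322.0, -294.0, -1.0], [167.0, 197.0])]
flat_shim mark_of []
flat_tip mark_of []
flat_tab mark_of []
taper_shim mark_of [(0.97, [347.0, 137.0, -1.0], [219.0, 338.0]), (0.95, [200.0, -317.0, 3.0], [415.0, 374.0])]
taper_tip mark_of [(0.85, [375.0, 157.0, 0.0], [209.0, 328.0]), (0.84, [159.0, -310.0, -2.0], [415.0, 392.0])]
taper_tab mark_of [(0.72, [249.0, -319.0, 32.0], [415.0, 353.0]), (0.68, [305.0, 96.0, 38.0], [235.0, 353.0])]
```

View pics/w1.png

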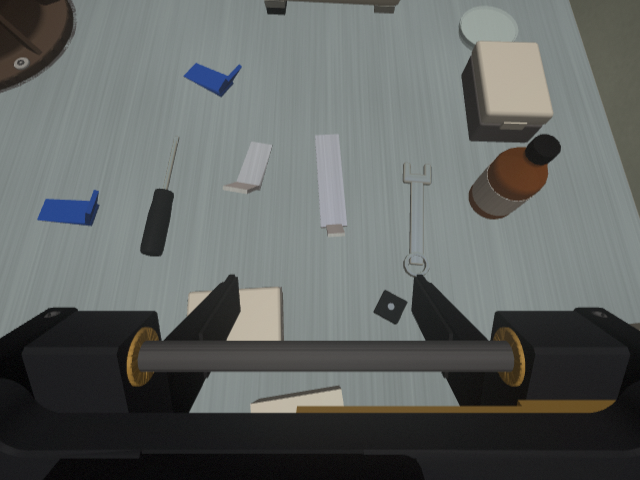

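```bash
python3 - <<'E'
from h import *
import pickle
d=shot('wrist')
g=cv2.cvtColor(d['img'],cv2.COLOR_RGB2HSV)
def seg(x0,x1,y0,y1,z=4):
    c=d['img'][y0:y1,x0:x1].astype(int); m=((c.min(2)>c.max((0,1)).min()*0) & (c[...,0]>c[...,1]-6)&(c[...,1]>110)).astype(np.uint8)
    n,l,st,ce=cv2.connectedComponentsWithStats(m); k=1+np.argmax(st[1:,4]); pts=np.argwhere(l==k)[:,::-1]+[x0,y0]
    r=cv2.minAreaRect(pts.astype(np.float32)); b=cv2.boxPoints(r); print(st[k],b.round(1).tolist()); W=[ray(d,u,v,z)[:2].round(1).tolist() for u,v in b]; print(W)
seg(300,365,120,245); seg(220,285,135,200)
for u,v,z in((327.5,135,4),(335,224,4),(276,12,0),(385,11,11)): print(ray(d,u,v,z).round(1))
big=cv2.resize(d['img'][120:245,215:365],None,fx=5,fy=4.8,interpolation=cv2.INTER_CUBIC)
top=cv2.resize(d['img'][0:30,250:410],(750,140),interpolation=cv2.INTER_CUBIC)
cv2.imwrite('pics/w1z.png',cv2.cvtColor(np.vstack([big[:,:,:],top])[:600],cv2.COLOR_RGB2BGR)); print(big.shape)
E
```

```text
[  15   14   32  104 2546] [[313.6000061035156, 135.3000030517578], [339.8999938964844, 133.3000030517578], [347.5, 236.60000610351562], [321.20001220703125, 238.5]]
[[517.1, -198.5], [554.4, -195.1], [561.9, -350.6], [528.3, -353.3]]
[   3    7   50   53 1263] [[221.1999969482422, 188.8000030517578], [255.60000610351562, 134.8000030517578], [281.5, 151.3000030517578], [247.10000610351562, 205.39999389648438]]
[[394.6, -283.2], [434.9, -198.0], [472.7, -225.0], [430.9, -307.3]]
[ 536.8 -198.     4. ]
[ 546.1 -333.4    4. ]
[452.3  44.9   0. ]
[630.6  33.9  11. ]
(600, 750, 3)
```

```bash
python3 - <<'E'
from h import *
L=lean(94);g=np.array([547,-353,28.5]);t=g+18.8*L[:,1]
plan([(t-80*L[:,1],L),(t,L)],op=4.5)
E
```

```text
[[[0.7,4.1,0.4],[-1.0,-1.0,-0.0],4.5],[[0.7,4.1,0.5],[-0.0,-1.0,-0.0],4.5],[[0.7,4.0,0.5],[-1.0,-0.0,-1.0],4.5],[[0.6,4.1,0.5],[-1.0,-1.0,0.0],4.5],[[-0.0,4.0,0.0],[0.0,-0.0,0.0],4.5]]
[[[-0.0,4.0,0.1],[0.0,-0.0,0.0],4.5],[[0,0,0],[0,0,0],4.5],[[0,0,0],[0,0,0],4.5],[[0,0,0],[0,0,0],4.5],[[0,0,0],[0,0,0],4.5]]
end [ 546.7 -342.5   13.2] err 0.51
```

Request:
{"fn": "apply_moves", "kwargs": {
  "increments": [
    [[0.7, 4.1, 0.4], [-1, -1, 0], 4.5],
    [[0.7, 4.1, 0.5], [0, -1, 0], 4.5],
    [[0.7, 4.0, 0.5], [-1, 0, -1], 4.5],
    [[0.6, 4.1, 0.5], [-1, -1, 0], 4.5],
    [[0, 0, 0], [0, 0, 0], 4.5]
  ]
}}

```text
t: 7.05
eef_pos: [549.7, -387.0, 75.2]
tcp_rot: [-1.579, 0.603, -1.502]
ft_force: [0.5, 0.6, 0.5]
opening: 0.53
```

```bash
python3 - <<'E'
from h import *
d=shot('wrist');save(d,'w2')
for t in 'flat_shim flat_tip flat_tab'.split(): find(d,t)
L=lean(94);g=np.array([547,-353,28.5]);t=g+18.8*L[:,1]
print(px(d,g))
plan([(t,L)],op=4.5)
E
```

```text
flat_shim mark_of [(0.88, [538.0, -266.0, -1.0], [323.0, 166.0]), (0.24, [538.0, -199.0, -2.0], [327.0, 103.0])]
flat_tip mark_of [(0.56, [537.0, -203.0, -2.0], [326.0, 107.0])]
flat_tab mark_of [(0.96, [548.0, -357.0, 30.0], [326.0, 259.0])]
[325.09315917 253.89962464]
[[[-0.1,4.1,-0.0],[0.0,-0.0,0.0],4.5],[[-0.2,4.1,-0.0],[0.0,-0.0,1.0],4.5],[[0,0,0],[0,0,0],4.5],[[0,0,0],[0,0,0],4.5],[[0,0,0],[0,0,0],4.5]]
end [ 546.7 -341.8   13. ] err 0.22
```

View pics/w2.png

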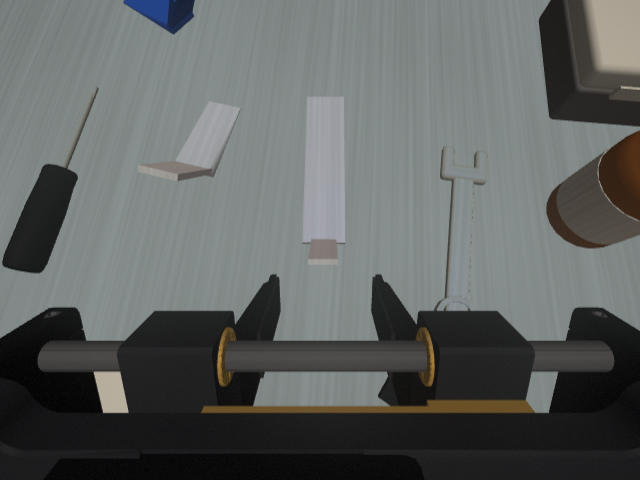

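The view shows the tab centred at about (323,252), between the fingers (277 to 375). I'll move in and close.

Request:
{"fn": "apply_moves", "kwargs": {
  "increments": [
    [[-0.1, 4.0, 0], [0, 0, 0], 4.5],
    [[-0.2, 4.0, 0], [0, 0, 1], 4.5],
    [[0, 0, 0], [0, 0, 0], 1],
    [[0, 0, 0], [0, 0, 0], 1],
    [[0, 0, 0], [0, 0, 0], 1]
  ]
}}

```text
t: 7.88
eef_pos: [548.8, -349.9, 21.7]
tcp_rot: [-1.561, 0.603, -1.501]
ft_force: [0.5, 0.5, 0.3]
opening: 0.214
```

```bash
python3 - <<'E'
from h import *
p,Rm,s=tool();print(p,Rm.round(3),s['ft_force'],s['opening']*95)
E
```

```text
[ 548.78100719 -349.94819064   21.70320794] [[ 0.058 -0.03   0.998]
 [-0.822  0.566  0.065]
 [-0.567 -0.824  0.008]] [0.51382751 0.46411244 0.30983991] 20.33622827667143
```

Gripped (20.3 mm), but about 11 mm too high on the tab, so I'll regrip deeper.

Request:
{"fn": "apply_moves", "kwargs": {
  "increments": [
    [[0, 0, 0], [0, 0, 0], 4],
    [[0, 0.9, 0], [0, 0, 0], 4],
    [[0, 0.3, 0], [0, 0, 0], 1],
    [[0, 0, 0], [0, 0, 0], 1],
    [[0, 0, 0], [0, 0, 0], 1]
  ]
}}

```text
t: 8.5
eef_pos: [548.8, -344.0, 12.8]
tcp_rot: [-1.559, 0.601, -1.5]
ft_force: [0.2, 1.1, 2.8]
opening: 0.205
```

```bash
python3 - <<'E'
from h import *
p,Rm,s=tool();print(p,Rm.round(3),s['ft_force'],s['opening']*95)
g=p-18.8*Rm[:,1]; print('grasp',g)
E
```

```text
[ 548.77169521 -343.95306454   12.78803356] [[ 0.058 -0.028  0.998]
 [-0.823  0.565  0.064]
 [-0.565 -0.825  0.009]] [0.15451176 1.12621757 2.7612781 ] 19.430403312243293
grasp [ 549.30700609 -354.56959474   28.29424937]
```

```bash
python3 - <<'E'
from h import *
p,Rm,s=tool()
L=lean(87);g=np.array([616,-201,30.]);t=g+18.8*L[:,1];t[2]=12.8+10
plan([(p+[0,0,30],None),(t+[0,0,20],L),(t,L)],op=1)
E
```

```text
[[[-1.7,-2.5,0.0],[0.0,0.0,0.0],1],[[-3.1,2.1,1.9],[1.0,1.0,0.0],1],[[-3.1,2.2,1.9],[1.0,2.0,0.0],1],[[-3.1,2.2,1.7],[1.0,1.0,0.0],1],[[-3.2,2.2,1.6],[0.0,2.0,1.0],1]]
[[[1.2,1.6,0.0],[0.0,-0.0,-0.0],1],[[0,0,0],[0,0,0],1],[[0,0,0],[0,0,0],1],[[0,0,0],[0,0,0],1],[[0,0,0],[0,0,0],1]]
end [ 616.2 -190.8   22.8] err 0.63
```

Request:
{"fn": "apply_moves", "kwargs": {
  "increments": [
    [[-1.7, -2.5, 0], [0, 0, 0], 1],
    [[-3.1, 2.1, 1.9], [1, 1, 0], 1],
    [[-3.1, 2.2, 1.9], [1, 2, 0], 1],
    [[-3.1, 2.2, 1.7], [1, 1, 0], 1],
    [[-3.2, 2.2, 1.6], [0, 2, 1], 1]
  ]
}}

```text
t: 9.12
eef_pos: [618.1, -189.6, 43.5]
tcp_rot: [-1.578, 0.618, -1.635]
ft_force: [0.1, -1.2, -0.1]
opening: 0.207
```

```bash
python3 - <<'E'
from h import *
p,Rm,s=tool();print(p,Rm.round(3),s['ft_force'],s['opening']*95)
d=shot('wrist');save(d,'w3')
for t in 'flat_shim flat_tip stand short_foot housing_edge press_spot'.split(): find(d,t)
d=shot('scene')
for t in 'flat_tip stand short_foot housing_edge press_spot'.split(): find(d,t)
save(d,'s3')
E
```

```text
[ 618.10314195 -189.60242644   43.50635132] [[-0.052  0.03   0.998]
 [-0.813  0.579 -0.06 ]
 [-0.58  -0.815 -0.006]] [ 0.0672369  -1.23694225 -0.06370917] 19.703833916578034
flat_shim mark_of [(0.64, [622.0, -110.0, 31.0], [324.0, 174.0])]
flat_tip mark_of [(0.87, [622.0, -45.0, 31.0], [318.0, 95.0])]
stand mark_of [(0.68, [626.0, 44.0, -3.0], [318.0, 40.0])]
short_foot mark_of [(0.55, [626.0, 45.0, 12.0], [317.0, 25.0])]
housing_edge mark_of []
press_spot mark_of []
flat_tip mark_of [(0.77, [623.0, -43.0, 36.0], [405.0, 300.0])]
stand mark_of [(0.7, [625.0, 41.0, 2.0], [434.0, 297.0])]
short_foot mark_of [(0.8, [629.0, 46.0, 12.0], [437.0, 294.0]), (0.28, [437.0, -245.0, 0.0], [264.0, 300.0])]
housing_edge mark_of [(0.67, [624.0, -19.0, 138.0], [422.0, 254.0]), (0.34, [628.0, 47.0, -0.0], [436.0, 297.0])]
press_spot mark_of [(0.88, [617.0, 47.0, 238.0], [454.0, 194.0])]
```

View pics/w3.png

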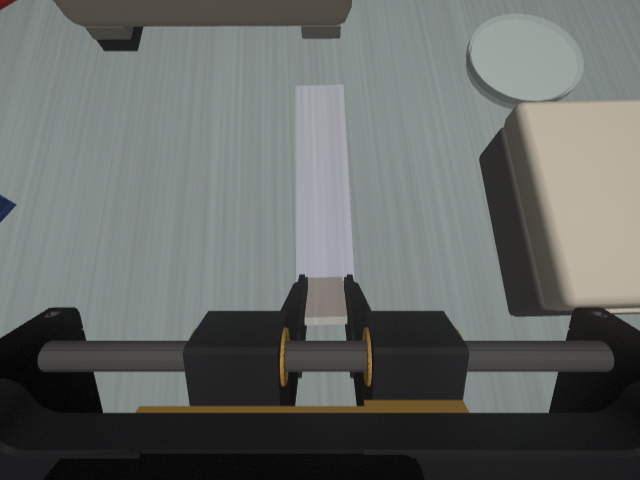

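```bash
python3 - <<'E'
from h import *
p,Rm,s=tool()
d=shot('wrist')
for u,v,z in((302,38,11),(341,38,11),(104,50,0),(138,50,0),(513,103,60),(545,305,60),(480,158,0),(511,315,0),(296,86,34),(344,85,34),(298,278,34),(352,277,34)): print(u,v,ray(d,u,v,z).round(1))
def z(a,n): cv2.imwrite('pics/'+n,cv2.cvtColor(a,cv2.COLOR_RGB2BGR))
z(np.vstack([cv2.resize(d['img'][0:60,60:360],(800,300),interpolation=cv2.INTER_CUBIC),cv2.resize(cv2.imread('pics/s3.png')[240:330,360:560,::-1],(800,300),interpolation=cv2.INTER_CUBIC)]),'z3.png')
E
```

```text
302 38 [611.3  29.8  11. ]
341 38 [644.1  27.6  11. ]
104 50 [437.1  40.3   0. ]
138 50 [467.   38.3   0. ]
513 103 [737.9 -87.1  60. ]
545 305 [ 725.3 -207.4   60. ]
480 158 [743.3 -88.    0. ]
511 315 [ 739.6 -206.7    0. ]
296 86 [606.  -41.6  34. ]
344 85 [640.2 -42.9  34. ]
298 278 [ 602.6 -180.8   34. ]
352 277 [ 634.1 -182.1   34. ]
```

View pics/z3.png

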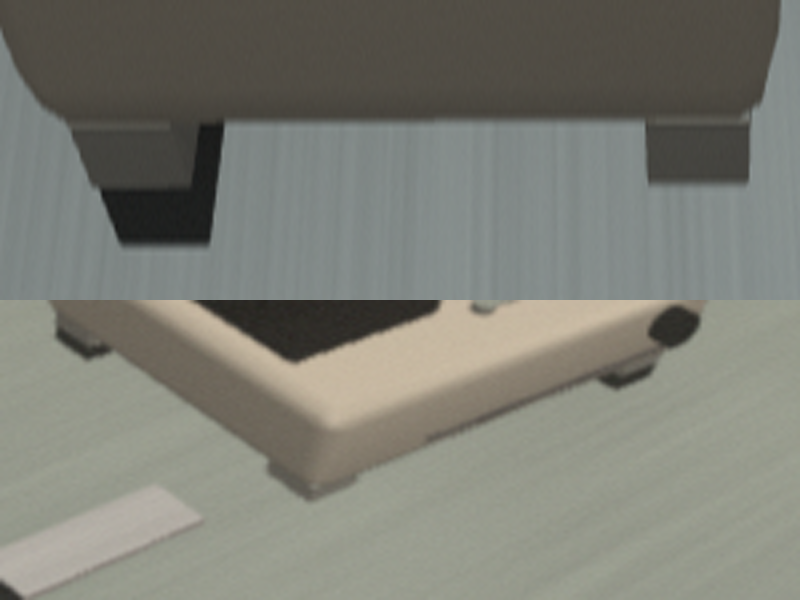

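```bash
python3 - <<'E'
from h import *
p,Rm,s=tool()
L=lean(86.3)
plan([((618.5,-189.6,14.5),L),((625,-80.8,14.0),L)],op=1,step=30)
E
```

```text
[[[1.5,2.4,0.1],[0.0,0.0,-0.0],1],[[-2.2,1.6,0.0],[0.0,0.0,-0.0],1],[[-2.2,1.6,0.0],[0.0,0.0,-0.0],1],[[-2.2,1.6,0.0],[0.0,0.0,-0.0],1],[[-2.2,1.6,0.0],[0.0,0.0,-0.0],1]]
end [624.9 -80.9  13.8] err 0.62
```

Request:
{"fn": "apply_moves", "kwargs": {
  "increments": [
    [[1.5, 2.4, 0.1], [0, 0, 0], 1],
    [[0, 0, 0], [0, 0, 0], 1],
    [[-2.2, 1.6, 0], [0, 0, 0], 1],
    [[-2.2, 1.6, 0], [0, 0, 0], 1],
    [[-0.5, 0.35, 0], [0, 0, 0], 1]
  ]
}}

```text
t: 10.45
eef_pos: [622.9, -126.2, 16.4]
tcp_rot: [-1.575, 0.617, -1.633]
ft_force: [-0.5, 0.1, 0.0]
opening: 0.208
```

```bash
python3 - <<'E'
from h import *
p,Rm,s=tool();print(p,s['ft_force'])
L=lean(86.3)
plan([((625.2,-80.8,14.0),L)],op=1,step=20)
E
```

```text
[ 622.89897494 -126.19609125   16.40327216] [-0.5306799   0.10722404  0.02591515]
[[[-1.2,0.9,-0.0],[0.0,0.0,-0.0],1],[[-1.2,1.0,-0.0],[0.0,0.0,-0.0],1],[[-1.2,0.9,-0.0],[0.0,0.0,-0.0],1],[[0,0,0],[0,0,0],1],[[0,0,0],[0,0,0],1]]
end [625.6 -80.7  14.4] err 0.51
```

Request:
{"fn": "apply_moves", "kwargs": {
  "increments": [
    [[-1.2, 0.9, 0], [0, 0, 0], 1],
    [[-1.2, 1.0, 0], [0, 0, 0], 1],
    [[-1.2, 0.9, 0], [0, 0, 0], 1],
    [[-0.2, 0.2, 0], [0, 0, 0], 1],
    [[0, 0, 0], [0, 0, 0], 1]
  ]
}}

```text
t: 11.08
eef_pos: [626.3, -73.9, 14.5]
tcp_rot: [-1.574, 0.617, -1.631]
ft_force: [0.3, -0.3, -0.6]
opening: 0.203
```

```bash
python3 - <<'E'
from h import *
p,Rm,s=tool();print(p,s['ft_force'],np.degrees(R.from_matrix(Rm.T@lean(86.7)).as_rotvec()))
d=shot('wrist');save(d,'w4')
for t in 'flat_shim flat_tip flat_tab short_foot'.split(): find(d,t)
for u,v in((628.6,45.7),):
  print(px(d,(u,v,11)),px(d,(627.7,29.7,11)))
L=lean(86.3)
plan([((625.2,-80.8,13.0),L)],op=1,step=20)
E
```

```text
[626.29620447 -73.93331672  14.46597061] [ 0.28934629 -0.28273635 -0.58395909] [ 0.10091885 -0.11865919 -0.33531389]
flat_shim mark_of [(0.72, [630.0, 2.0, 2.0], [324.0, 179.0])]
flat_tip mark_of []
flat_tab mark_of [(0.7, [631.0, -86.0, 30.0], [335.0, 310.0])]
short_foot mark_of [(0.59, [626.0, 45.0, 11.0], [314.0, 115.0]), (0.57, [630.0, -86.0, 31.0], [332.0, 309.0])]
[317.63278665 114.36479529] [317.51421847 134.75743188]
[[[0.6,-0.2,-0.1],[0.0,0.0,-0.0],1],[[0,0,0],[0,0,0],1],[[0,0,0],[0,0,0],1],[[0,0,0],[0,0,0],1],[[0,0,0],[0,0,0],1]]
end [624.9 -80.5  12.7] err 0.48
```

View pics/w4.png

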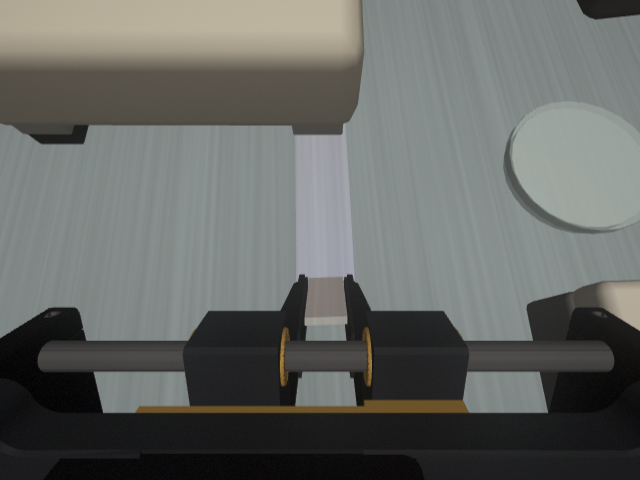

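The plate's centre (322) sits about 2.5 mm right of the foot's (318) and about 6 mm too deep. I'll correct both, lower it and release.

Request:
{"fn": "apply_moves", "kwargs": {
  "increments": [
    [[0.6, -0.2, -0.3], [0, 0, 0], 1],
    [[0, 0, 0], [0, 0, 0], 1],
    [[0, 0, 0], [0, 0, 0], 4],
    [[0, 0, 0], [0, 0, 0], 4],
    [[0, 0, 0], [0, 0, 0], 4]
  ]
}}

```text
t: 11.95
eef_pos: [622.7, -81.6, 12.6]
tcp_rot: [-1.574, 0.617, -1.633]
ft_force: [-0.2, 0.2, 0.4]
opening: 0.414
```

```bash
python3 - <<'E'
from h import *
p,Rm,s=tool();print(p,s['ft_force'],s['opening'])
plan([(p-Rm[:,1]*70,None)],op=5)
E
```

```text
[622.68760981 -81.58660349  12.57769131] [-0.22221759  0.18996396  0.36205782] 0.4135123505633773
[[[0.0,-3.5,-0.0],[0.0,0.0,0.0],5],[[0.0,-3.5,0.0],[0.0,0.0,0.0],5],[[0,0,0],[0,0,0],5],[[0,0,0],[0,0,0],5],[[0,0,0],[0,0,0],5]]
end [ 620.4 -122.    69.7] err 0.0
```

```bash
python3 - <<'E'
from h import *
p,Rm,s=tool();q=p-Rm[:,1]*70
L=lean(78);g=np.array([426,-296,35]);t=g+18.8*L[:,1]
plan([(q,None),(t-70*L[:,1]+[0,0,15],L)],op=6)
E
```

```text
[[[0.0,-3.5,-0.0],[0.0,0.0,0.0],6],[[0.0,-3.5,0.0],[0.0,0.0,0.0],6],[[2.3,-2.0,-2.7],[1.0,1.0,-0.0],6],[[2.4,-2.1,-2.6],[0.0,1.0,-0.0],6],[[2.4,-2.1,-2.6],[1.0,1.0,-0.0],6]]
[[[2.4,-2.1,-2.5],[1.0,1.0,-0.0],6],[[2.5,-2.1,-2.4],[1.0,1.0,-0.0],6],[[2.6,-2.2,-2.3],[0.0,1.0,-0.0],6],[[2.6,-2.2,-2.3],[1.0,1.0,-0.0],6],[[0,0,0],[0,0,0],6]]
end [ 419.5 -324.8   91.3] err 0.34
```

Request:
{"fn": "apply_moves", "kwargs": {
  "increments": [
    [[0, -3.5, 0], [0, 0, 0], 6],
    [[0, -3.5, 0], [0, 0, 0], 6],
    [[2.3, -2.0, -2.7], [1, 1, 0], 6],
    [[2.4, -2.1, -2.6], [0, 1, 0], 6],
    [[2.4, -2.1, -2.6], [1, 1, 0], 6]
  ]
}}

```text
t: 12.58
eef_pos: [533.2, -210.1, 81.2]
tcp_rot: [-1.576, 0.616, -1.693]
ft_force: [0.1, -0.4, -0.7]
opening: 0.631
```

Request:
{"fn": "apply_moves", "kwargs": {
  "increments": [
    [[2.4, -2.1, -2.5], [1, 1, 0], 6],
    [[2.5, -2.1, -2.4], [1, 1, 0], 6],
    [[2.6, -2.2, -2.3], [0, 1, 0], 6],
    [[2.6, -2.2, -2.3], [1, 1, 0], 6],
    [[0, 0, 0], [0, 0, 0], 6]
  ]
}}

```text
t: 13.2
eef_pos: [413.9, -331.3, 94.3]
tcp_rot: [-1.571, 0.614, -1.783]
ft_force: [0.0, 0.2, 0.7]
opening: 0.632
```

```bash
python3 - <<'E'
from h import *
p,Rm,s=tool();print(p,Rm[:,2])
d=shot('scene')
for t in 'flat_shim flat_tip flat_tab taper_shim taper_tip taper_tab'.split(): find(d,t,n=2)
d=shot('wrist');save(d,'w5')
for t in 'taper_shim taper_tip taper_tab'.split(): find(d,t,n=2)
E
```

```text
[ 413.91955492 -331.29928272   94.29859454] [ 9.77522768e-01 -2.10829725e-01 -2.56209424e-04]
flat_shim mark_of [(0.86, [628.0, -1.0, -0.0], [420.0, 307.0]), (0.54, [653.0, -323.0, 2.0], [290.0, 395.0])]
flat_tip mark_of [(0.95, [628.0, 71.0, 3.0], [445.0, 292.0])]
flat_tab mark_of []
taper_shim mark_of [(0.69, [356.0, -98.0, 0.0], [303.0, 254.0]), (0.66, [345.0, 135.0, 3.0], [377.0, 219.0])]
taper_tip mark_of [(0.8, [444.0, -207.0, -5.0], [282.0, 296.0]), (0.68, [325.0, -75.0, -0.0], [304.0, 244.0])]
taper_tab mark_of [(0.83, [308.0, 93.0, 33.0], [356.0, 208.0]), (0.82, [399.0, -122.0, 33.0], [305.0, 256.0])]
taper_shim mark_of [(0.81, [354.0, -93.0, -0.0], [217.0, 93.0]), (0.62, [435.0, -246.0, 2.0], [327.0, 213.0])]
taper_tip mark_of [(0.9, [324.0, -78.0, -6.0], [188.0, 90.0]), (0.6, [445.0, -208.0, -1.0], [329.0, 176.0])]
taper_tab mark_of [(0.74, [427.0, -300.0, 33.0], [331.0, 265.0]), (0.74, [249.0, -318.0, 33.0], [87.0, 340.0])]
```

View pics/w5.png

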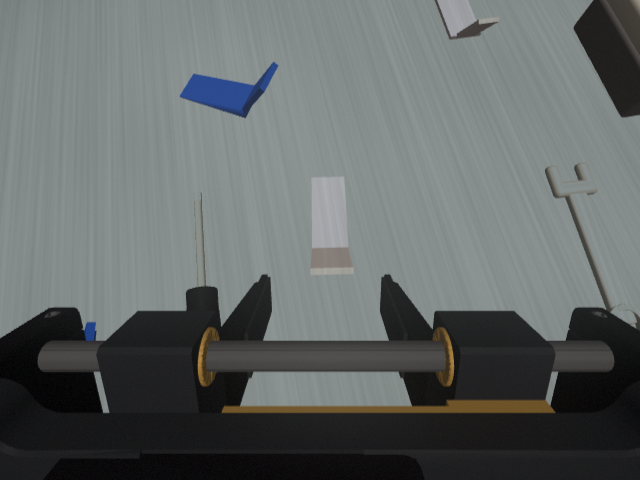

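```bash
python3 - <<'E'
from h import *
p,Rm,s=tool()
d=shot('wrist')
for u,v,z in((312,178,2),(345,178,2),(310.5,275,43),(353,273,43),(202,290,12),(187,295,12),(218,290,12),(311,248,12.8),(350,248,12.8)): print(u,v,ray(d,u,v,z).round(1))
E
```

```text
312 178 [ 429.  -209.1    2. ]
345 178 [ 458.6 -215.4    2. ]
310.5 275 [ 410.1 -306.9   43. ]
353 273 [ 439.9 -311.7   43. ]
202 290 [ 323.7 -294.    12. ]
187 295 [ 311.8 -295.5   12. ]
218 290 [ 336.1 -296.6   12. ]
311 248 [ 414.9 -278.    12.8]
350 248 [ 446.2 -284.6   12.8]
```

```bash
python3 - <<'E'
from h import *
L=lean(79);g=np.array([426.6,-300.3,35]);t=g+18.8*L[:,1]
plan([(t-45*L[:,1],L),(t,L)],op=5.5)
E
```

```text
[[[0.9,4.0,0.5],[-1.0,-1.0,-0.0],5.5],[[0.0,4.5,0.1],[0.0,0.0,-0.0],5.5],[[0,0,0],[0,0,0],5.5],[[0,0,0],[0,0,0],5.5],[[0,0,0],[0,0,0],5.5]]
end [ 429.1 -289.4   19.5] err 0.58
```

Request:
{"fn": "apply_moves", "kwargs": {
  "increments": [
    [[0.9, 4.0, 0.5], [-1, -1, 0], 5.5],
    [[0, 3.0, 0.1], [0, 0, 0], 5.5],
    [[0, 1.5, 0], [0, 0, 0], 5.5],
    [[0, 0, 0], [0, 0, 0], 5.5],
    [[0, 0, 0], [0, 0, 0], 5.5]
  ]
}}

```text
t: 14.42
eef_pos: [430.2, -289.9, 18.7]
tcp_rot: [-1.574, 0.613, -1.756]
ft_force: [0.6, -0.1, -0.2]
opening: 0.575
```

```bash
python3 - <<'E'
from h import *
L=lean(79);g=np.array([426.6,-300.3,35]);t=g+18.8*L[:,1];print(tool()[0],tool()[2]['ft_force'])
plan([(t,L)],op=5.5)
E
```

```text
[ 430.17865751 -289.93559132   18.65385796] [ 0.55436523 -0.07434197 -0.15414847]
[[[-0.0,-0.1,-0.2],[0.0,0.0,-0.0],5.5],[[0,0,0],[0,0,0],5.5],[[0,0,0],[0,0,0],5.5],[[0,0,0],[0,0,0],5.5],[[0,0,0],[0,0,0],5.5]]
end [ 428.1 -290.1   19.5] err 0.5
```

```bash
python3 - <<'E'
from h import *
p,Rm,s=tool()
h=np.array([np.cos(np.radians(86.7)),np.sin(np.radians(86.7)),0]);F=np.array([628.6,45.7,0]);L=lean(86.7)
def T(s,z): return F+(s-79)*h+[0,0,18.7+z]
plan([(p+[0,0,70],None),(T(-100,70),L),(T(-60,62),L)],op=2)
E
```

```text
[[[-2.0,-2.9,-0.0],[0.0,0.0,0.0],2],[[-2.0,-2.8,-0.0],[0.0,0.0,0.0],2],[[-2.6,1.8,2.6],[-1.0,-1.0,-0.0],2],[[-2.5,1.7,2.7],[-0.0,-1.0,-0.0],2],[[-2.5,1.8,2.7],[-1.0,-1.0,-0.0],2]]
[[[-2.4,1.7,2.8],[-1.0,-1.0,-0.0],2],[[-2.4,1.7,2.9],[-0.0,-1.0,-0.0],2],[[-2.4,1.6,2.9],[-1.0,-1.0,-0.0],2],[[-2.8,3.0,-0.0],[-0.0,0.0,-0.0],2],[[0,0,0],[0,0,0],2]]
end [621.  -92.8  80.5] err 0.11
```

Request:
{"fn": "apply_moves", "kwargs": {
  "increments": [
    [[0, 0, -0.1], [0, 0, 0], 2],
    [[0, 0, 0], [0, 0, 0], 2],
    [[0, 0, 0], [0, 0, 0], 2],
    [[0, 0, 0], [0, 0, 0], 2],
    [[-0.6, -0.8, 0], [0, 0, 0], 2]
  ]
}}

```text
t: 15.05
eef_pos: [429.2, -290.9, 30.2]
tcp_rot: [-1.572, 0.611, -1.757]
ft_force: [-0.2, 0.3, -0.2]
opening: 0.311
```

Request:
{"fn": "apply_moves", "kwargs": {
  "increments": [
    [[-2.0, -2.9, 0], [0, 0, 0], 2],
    [[-1.4, -2.0, 0], [0, 0, 0], 2],
    [[-2.6, 1.8, 2.6], [-1, -1, 0], 2],
    [[-2.5, 1.7, 2.7], [0, -1, 0], 2],
    [[-2.5, 1.8, 2.7], [-1, -1, 0], 2]
  ]
}}

```text
t: 15.68
eef_pos: [524.9, -213.2, 95.7]
tcp_rot: [-1.567, 0.609, -1.694]
ft_force: [0.4, 0.2, -0.2]
opening: 0.313
```

```bash
cat >> h.py <<'E'
h=np.array([np.cos(np.radians(86.7)),np.sin(np.radians(86.7)),0]);F=np.array([628.6,45.7,0]);LI=lean(86.7)
def T(s,z): return F+(s-79)*h+[0,0,18.7+z]
E
python3 - <<'E'
from h import *
p,Rm,s=tool();print(p,s['opening'])
plan([(T(-80,70),LI)],op=2)
E
```

```text
[ 524.85895101 -213.23056364   95.71107284] 0.31343895805830463
[[[-2.2,1.7,2.0],[-1.0,-1.0,0.0],2],[[-2.1,1.7,2.1],[-0.0,-1.0,0.0],2],[[-2.1,1.7,2.2],[-1.0,-0.0,0.0],2],[[-2.1,1.7,2.1],[-0.0,-1.0,0.0],2],[[0,0,0],[0,0,0],2]]
end [ 619.  -113.3   88.6] err 0.37
```

Request:
{"fn": "apply_moves", "kwargs": {
  "increments": [
    [[-2.2, 1.7, 2.0], [-1, -1, 0], 2],
    [[-2.1, 1.7, 2.1], [0, -1, 0], 2],
    [[-2.1, 1.7, 2.2], [-1, 0, 0], 2],
    [[-2.1, 1.7, 2.1], [0, -1, 0], 2],
    [[0, 0, 0], [0, 0, 0], 2]
  ]
}}

```text
t: 16.3
eef_pos: [623.1, -107.1, 91.6]
tcp_rot: [-1.563, 0.608, -1.622]
ft_force: [-0.9, 0.4, 0.2]
opening: 0.31
```

```bash
python3 - <<'E'
from h import *
p,Rm,s=tool();print(p,s['opening'])
d=shot('wrist');save(d,'w6')
for t in 'taper_tip flat_tab short_foot'.split(): find(d,t,n=2)
print('expected tip',p+79*h-[0,0,18.7])
plan([(T(-45,60),LI),(T(-30,10),LI)],op=2,step=35)
E
```

```text
[ 623.09408769 -107.13207458   91.64982334] 0.31041902342261934
taper_tip mark_of [(0.75, [629.0, -23.0, 72.0], [326.0, 173.0])]
flat_tab mark_of [(0.58, [623.0, -60.0, 70.0], [320.0, 224.0])]
short_foot mark_of [(0.68, [625.0, 47.0, 11.0], [317.0, 138.0])]
expected tip [627.64164582 -28.26307107  72.94982334]
[[[-1.9,2.9,-0.2],[-0.0,0.0,0.0],2],[[0.8,2.5,-0.0],[-0.0,0.0,0.0],2],[[0.9,2.4,-0.1],[-0.0,0.0,0.0],2],[[0,0,0],[0,0,0],2],[[0,0,0],[0,0,0],2]]
end [622.1 -63.6  28.6] err 0.39
```

View pics/w6.png

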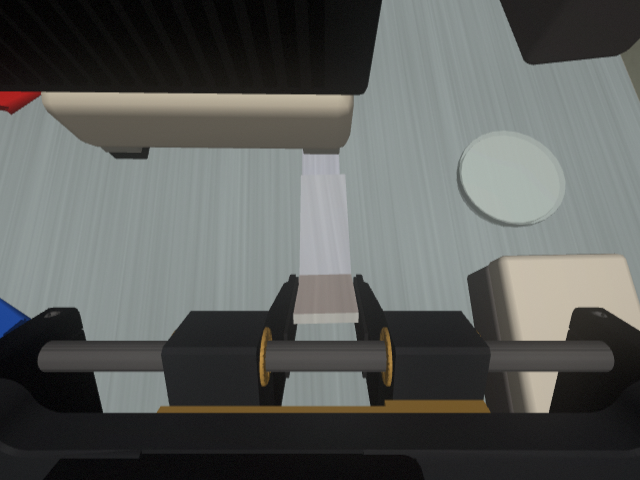

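Request:
{"fn": "apply_moves", "kwargs": {
  "increments": [
    [[-1.9, 2.9, -0.2], [0, 0, 0], 2],
    [[0, 0, 0], [0, 0, 0], 2],
    [[0.8, 2.0, 0], [0, 0, 0], 2],
    [[0.5, 1.0, 0], [0, 0, 0], 2],
    [[0, 0, 0], [0, 0, 0], 2]
  ]
}}

```text
t: 17.12
eef_pos: [621.7, -75.0, 44.5]
tcp_rot: [-1.563, 0.607, -1.632]
ft_force: [-0.2, -0.3, 0.4]
opening: 0.311
```

```bash
python3 - <<'E'
from h import *
p,Rm,s=tool();print(p,s['opening'],s['ft_force'],'s',(p-F)@h+79)
plan([(T(-30,8),LI)],op=2,step=35)
E
```

```text
[621.7168461  -75.04583323  44.52973068] 0.310754270234084 [-0.20037568 -0.31861915  0.40693573] s -41.94183655309618
[[[0.0,2.1,-0.0],[-1.0,-0.0,0.0],2],[[0,0,0],[0,0,0],2],[[0,0,0],[0,0,0],2],[[0,0,0],[0,0,0],2],[[0,0,0],[0,0,0],2]]
end [622.6 -63.1  27.3] err 0.54
```

Request:
{"fn": "apply_moves", "kwargs": {
  "increments": [
    [[0, 1.9, 0], [-1, 0, 0], 2],
    [[0, 0, 0], [0, 0, 0], 2],
    [[0.1, 0.3, 0], [0, 0, 0], 2],
    [[0, 0, 0], [0, 0, 0], 2],
    [[0, 0, 0], [0, 0, 0], 2]
  ]
}}

```text
t: 17.75
eef_pos: [623.0, -62.9, 24.9]
tcp_rot: [-1.581, 0.607, -1.632]
ft_force: [-0.1, -0.3, -0.6]
opening: 0.315
```

```bash
python3 - <<'E'
from h import *
p,Rm,s=tool();print(p,s['opening'],s['ft_force'],'s',(p-F)@h+79,s['tcp_rot'])
plan([(T(0,4),LI)],op=2,step=10)
E
```

```text
[623.00629112 -62.91927829  24.94120595] 0.31456124909228783 [-0.13373379 -0.34103995 -0.5529135 ] s -29.76116401872224 [-1.58115031  0.60654684 -1.63175952]
[[[-0.8,0.6,-0.0],[0.0,-0.0,0.0],2],[[-0.7,0.7,-0.0],[0.0,-0.0,0.0],2],[[-0.8,0.6,-0.1],[0.0,-0.0,0.0],2],[[0,0,0],[0,0,0],2],[[0,0,0],[0,0,0],2]]
end [623.6 -33.2  22.5] err 0.57
```

Request:
{"fn": "apply_moves", "kwargs": {
  "increments": [
    [[0.1, 0.15, 0], [0, 0, 0], 2],
    [[-0.8, 0.6, 0], [0, 0, 0], 2],
    [[-0.7, 0.6, -0.1], [0, 0, 0], 2],
    [[-0.4, 0.3, 0], [0, 0, 0], 2],
    [[0, 0, 0], [0, 0, 0], 2]
  ]
}}

```text
t: 18.38
eef_pos: [624.7, -39.0, 24.2]
tcp_rot: [-1.576, 0.606, -1.63]
ft_force: [0.9, 0.6, 0.6]
opening: 0.309
```

```bash
python3 - <<'E'
from h import *
p,Rm,s=tool();print(p,s['opening'],s['ft_force'],'s',(p-F)@h+79,s['tcp_rot'])
E
```

```text
[624.68227227 -38.99988713  24.20817632] 0.30929334776732015 [0.87576006 0.61397139 0.63570627] s -5.784959373146165 [-1.57556361  0.60608508 -1.630165  ]
```

Request:
{"fn": "apply_moves", "kwargs": {
  "increments": [
    [[-0.4, 0.35, 0], [0, 0, 0], 2],
    [[-0.4, 0.35, 0], [0, 0, 0], 2],
    [[-0.3, 0.2, 0], [0, 0, 0], 2],
    [[0, 0, 0], [0, 0, 0], 2],
    [[0, 0, 0], [0, 0, 0], 2]
  ]
}}

```text
t: 19.0
eef_pos: [626.4, -25.2, 24.1]
tcp_rot: [-1.573, 0.606, -1.63]
ft_force: [0.8, -2.6, 2.7]
opening: 0.311
```

```bash
python3 - <<'E'
from h import *
p,Rm,s=tool();print(p,s['opening'],s['ft_force'],'s',(p-F)@h+79,s['tcp_rot'])
E
```

```text
[626.40462151 -25.20445657  24.0653991 ] 0.31120028666318605 [ 0.76086995 -2.59473522  2.71244671] s 8.086741196207171 [-1.57293732  0.60588592 -1.62990939]
```

Request:
{"fn": "apply_moves", "kwargs": {
  "increments": [
    [[-0.3, 0.15, 0], [0, 0, 0], 2],
    [[-0.25, 0.15, 0], [0, 0, 0], 2],
    [[0, 0, 0], [0, 0, 0], 2],
    [[0, 0, 0], [0, 0, 0], 2],
    [[0, 0, 0], [0, 0, 0], 2]
  ]
}}

```text
t: 19.62
eef_pos: [626.5, -18.5, 24.2]
tcp_rot: [-1.574, 0.606, -1.63]
ft_force: [-0.2, -0.3, 0.7]
opening: 0.315
```

```bash
python3 - <<'E'
from h import *
p,Rm,s=tool();print(p,s['opening'],s['ft_force'],'s',(p-F)@h+79,s['tcp_rot'])
d=shot('wrist');save(d,'w7')
for t in 'flat_shim flat_tab taper_shim taper_tab short_foot'.split(): find(d,t,n=2)
E
```

```text
[626.47520404 -18.50261145  24.20568181] 0.31456361634417096 [-0.23358869 -0.31785234  0.73385387] s 14.781536440058801 [-1.57408396  0.60591139 -1.63048103]
flat_shim mark_of []
flat_tab mark_of []
taper_shim mark_of [(0.68, [630.0, 33.0, 4.0], [326.0, 218.0])]
taper_tab mark_of [(0.58, [628.0, -23.0, 40.0], [327.0, 294.0])]
short_foot mark_of []
```

View pics/w7.png

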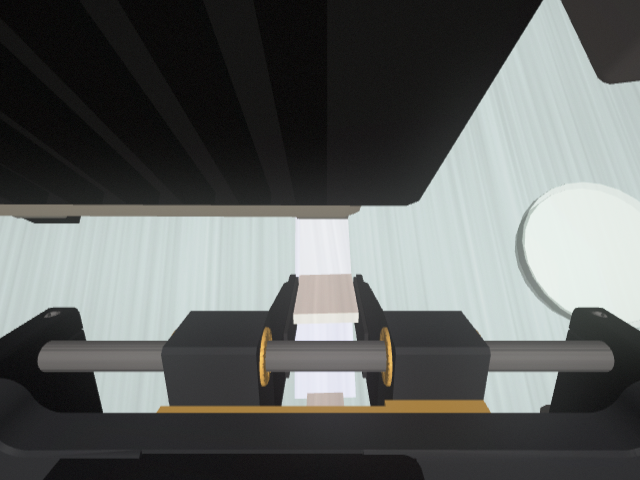

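Request:
{"fn": "apply_moves", "kwargs": {
  "increments": [
    [[-0.2, 0.15, 0], [0, 0, 0], 2],
    [[-0.15, 0.1, 0], [0, 0, 0], 2],
    [[0, 0, 0], [0, 0, 0], 2],
    [[0, 0, 0], [0, 0, 0], 2],
    [[0, 0, 0], [0, 0, 0], 2]
  ]
}}

```text
t: 20.55
eef_pos: [626.8, -14.0, 24.2]
tcp_rot: [-1.574, 0.606, -1.63]
ft_force: [0.3, -0.6, 0.9]
opening: 0.311
```

Request:
{"fn": "apply_moves", "kwargs": {
  "increments": [
    [[-0.2, 0.15, 0], [0, 0, 0], 2],
    [[0, 0, 0], [0, 0, 0], 2],
    [[-0.15, 0.1, 0], [0, 0, 0], 2],
    [[0, 0, 0], [0, 0, 0], 2],
    [[0, 0, 0], [0, 0, 0], 2]
  ]
}}

```text
t: 21.18
eef_pos: [627.2, -10.6, 24.1]
tcp_rot: [-1.573, 0.604, -1.63]
ft_force: [-0.5, -1.0, 0.9]
opening: 0.313
```

Request:
{"fn": "apply_moves", "kwargs": {
  "increments": [
    [[-0.15, 0.1, 0], [0, 0, 0], 2],
    [[0, 0, 0], [0, 0, 0], 2],
    [[-0.15, 0.1, 0], [0, 0, 0], 2],
    [[0, 0, 0], [0, 0, 0], 2],
    [[0, 0, 0], [0, 0, 0], 2]
  ]
}}

```text
t: 21.8
eef_pos: [627.4, -10.1, 24.1]
tcp_rot: [-1.571, 0.6, -1.63]
ft_force: [-0.1, -2.7, 0.3]
opening: 0.313
```

Request:
{"fn": "apply_moves", "kwargs": {
  "increments": [
    [[-0.3, 0.2, 0], [0, 0, 0], 2],
    [[-0.3, 0.2, 0], [0, 0, 0], 2],
    [[-0.3, 0.2, 0], [0, 0, 0], 2],
    [[-0.3, 0.2, 0], [0, 0, 0], 2],
    [[-0.3, 0.2, 0], [0, 0, 0], 2]
  ]
}}

```text
t: 22.42
eef_pos: [628.7, -8.8, 23.9]
tcp_rot: [-1.56, 0.575, -1.627]
ft_force: [-8.4, -23.8, 6.7]
opening: 0.31
```

```bash
python3 - <<'E'
from h import *
p,Rm,s=tool();print(p,s['opening'],s['ft_force'],'s',(p-F)@h+79,s['tcp_rot'],s['moment'])
d=shot('wrist');save(d,'w8')
for t in 'flat_shim flat_tab taper_shim taper_tab short_foot'.split(): find(d,t,n=2)
E
```

```text
[628.73327721  -8.75267291  23.87372928] 0.3100122053442673 [ -8.4059137  -23.79233091   6.68096964] s 24.645291584936437 [-1.56042879  0.57525269 -1.6271435 ] [-2.99038746  1.70027299  0.8788013 ]
flat_shim mark_of []
flat_tab mark_of []
taper_shim mark_of []
taper_tab mark_of [(0.74, [631.0, -15.0, 37.0], [331.0, 300.0])]
short_foot mark_of []
```

The wedge is snug, but that push (about 24 N) was firmer than needed. I'll relax it.

Request:
{"fn": "apply_moves", "kwargs": {
  "increments": [
    [[0, 0, 0], [0, 0, 0], 2],
    [[0, 0, 0], [0, 0, 0], 2],
    [[0, 0, 0], [0, 0, 0], 2],
    [[0, 0, 0], [0, 0, 0], 2],
    [[0, 0, 0], [0, 0, 0], 2]
  ]
}}

```text
t: 23.35
eef_pos: [628.5, -9.0, 23.8]
tcp_rot: [-1.561, 0.575, -1.627]
ft_force: [-1.5, -5.6, 1.3]
opening: 0.32
```

```bash
python3 - <<'E'
from h import *
p,Rm,s=tool();print(p,s['opening'],s['ft_force'],'s',(p-F)@h+79,s['tcp_rot'],s['moment'])
E
```

```text
[628.45193363  -9.04481802  23.8347412 ] 0.31977399088030733 [-1.49949123 -5.63313827  1.30919357] s 24.33743563037637 [-1.56095317  0.57479242 -1.62699997] [-0.73472742  0.66599673  0.1554094 ]
```

Request:
{"fn": "apply_moves", "kwargs": {
  "increments": [
    [[0, 0, 0], [0, 0, 0], 4.5],
    [[0, 0, 0], [0, 0, 0], 4.5],
    [[0, -2.0, 0], [0, 0, 0], 4.5],
    [[0, -4.0, 0], [0, 0, 0], 4.5],
    [[0, -4.0, 0], [0, 0, 0], 4.5]
  ]
}}

```text
t: 23.98
eef_pos: [623.5, -62.9, 109.8]
tcp_rot: [-1.566, 0.576, -1.626]
ft_force: [0.7, 0.6, -0.5]
opening: 0.471
```

```bash
python3 - <<'E'
from h import *
p,Rm,s=tool();print(p,s['opening'],s['ft_force'])
d=shot('wrist');save(d,'w9')
for t in 'flat_shim flat_tab taper_shim taper_tab short_foot'.split(): find(d,t,n=2)
d=shot('scene');save(d,'s9')
for t in 'flat_tip flat_shim taper_shim taper_tab short_foot stand press_spot'.split(): find(d,t,n=2)
E
```

```text
[623.51045268 -62.87797869 109.81912802] 0.4709690134073377 [ 0.69485241  0.63723369 -0.4833632 ]
flat_shim mark_of [(0.96, [627.0, -7.0, -0.0], [324.0, 245.0])]
flat_tab mark_of [(0.63, [630.0, -14.0, 41.0], [329.0, 240.0]), (0.57, [626.0, -93.0, 28.0], [330.0, 346.0])]
taper_shim mark_of [(0.94, [628.0, 38.0, 3.0], [323.0, 198.0])]
taper_tab mark_of [(0.83, [629.0, -14.0, 44.0], [328.0, 239.0])]
short_foot mark_of []
flat_tip mark_of []
flat_shim mark_of [(0.9, [626.0, -0.0, 3.0], [420.0, 305.0]), (0.32, [621.0, -90.0, 30.0], [386.0, 312.0])]
taper_shim mark_of [(0.85, [198.0, -310.0, -2.0], [187.0, 252.0]), (0.7, [630.0, 39.0, 4.0], [434.0, 298.0])]
taper_tab mark_of [(0.81, [627.0, -11.0, 43.0], [419.0, 292.0]), (0.79, [246.0, -321.0, 36.0], [188.0, 250.0])]
short_foot mark_of [(0.71, [632.0, 44.0, 12.0], [438.0, 294.0]), (0.55, [635.0, 78.0, -2.0], [449.0, 294.0])]
stand mark_of [(0.84, [628.0, 47.0, 0.0], [436.0, 297.0])]
press_spot mark_of [(0.94, [617.0, 51.0, 238.0], [456.0, 193.0]), (0.55, [429.0, -458.0, 1.0], [158.0, 344.0])]
```

View pics/w9.png

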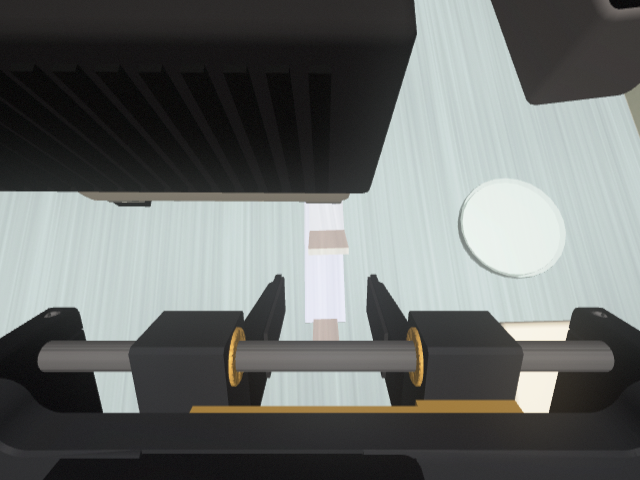

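```bash
python3 - <<'E'
from h import *
L=lean(86.7,20)
plan([((620,-140,200),None),((618,-90,300),L),((616.6,43,290),L),((616.6,43,256),L)],op=0)
E
```

```text
[[[0.5,-4.0,0.0],[0.0,0.0,0.0],0],[[0.5,-4.0,0.1],[0.0,0.0,0.0],0],[[0.5,-4.0,0.0],[0.0,0.0,0.0],0],[[-3.2,-1.9,-0.1],[-0.0,0.0,-4.0],0],[[-3.1,-2.1,-0.2],[-0.0,0.0,-5.0],0]]
[[[-2.8,-2.4,-0.1],[-0.0,0.0,-4.0],0],[[-4.0,1.8,-0.3],[-0.0,0.0,-0.0],0],[[-4.1,1.9,-0.3],[-0.0,0.0,-0.0],0],[[-4.0,1.8,-0.3],[-0.0,0.0,-0.0],0],[[1.1,3.2,-0.1],[-0.0,0.0,-0.0],0]]
end [616.1  43.3 256.1] err 0.21
```

Request:
{"fn": "apply_moves", "kwargs": {
  "increments": [
    [[0.5, -4.0, 0], [0, 0, 0], 0],
    [[0.5, -4.0, 0.1], [0, 0, 0], 0],
    [[0.5, -4.0, 0], [0, 0, 0], 0],
    [[-3.2, -1.9, -0.1], [0, 0, -4], 0],
    [[-3.1, -2.1, -0.2], [0, 0, -5], 0]
  ]
}}

```text
t: 25.3
eef_pos: [617.7, -109.3, 267.1]
tcp_rot: [-1.575, 0.419, -1.634]
ft_force: [0.6, -0.2, -0.8]
opening: 0.024
```

Request:
{"fn": "apply_moves", "kwargs": {
  "increments": [
    [[-2.8, -2.4, -0.1], [0, 0, -4], 0],
    [[-4.0, 1.8, -0.3], [0, 0, 0], 0],
    [[-4.1, 1.9, -0.3], [0, 0, 0], 0],
    [[-4.0, 1.8, -0.3], [0, 0, 0], 0],
    [[0, 0, 0], [0, 0, 0], 0]
  ]
}}

```text
t: 25.92
eef_pos: [616.9, 45.3, 294.3]
tcp_rot: [-1.568, 0.344, -1.629]
ft_force: [-0.0, -0.2, 0.2]
opening: 0.002
```

```bash
python3 - <<'E'
from h import *
p,Rm,s=tool();print(p,s['opening'],s['ft_force'],s['tcp_rot'])
d=shot('scene')
for t in 'press_spot taper_tab flat_shim'.split(): find(d,t,n=1)
save(d,'s10')
plan([((616.6,44,244),lean(86.7,20))],op=0)
E
```

```text
[616.87946411  45.29060015 294.32474076] 0.001702707912919431 [-0.02291969 -0.1514713   0.19625675] [-1.56771763  0.34385291 -1.62944135]
press_spot mark_of [(0.83, [621.0, 48.0, 237.0], [456.0, 195.0])]
taper_tab mark_of [(0.88, [626.0, -14.0, 45.0], [418.0, 291.0])]
flat_shim mark_of [(0.75, [628.0, -1.0, -1.0], [420.0, 307.0])]
[[[0.7,2.4,-0.1],[-0.0,-0.0,0.0],0],[[0.8,2.4,-0.0],[-0.0,-0.0,0.0],0],[[0,0,0],[0,0,0],0],[[0,0,0],[0,0,0],0],[[0,0,0],[0,0,0],0]]
end [616.9  43.8 244. ] err 0.52
```

View pics/s10.png

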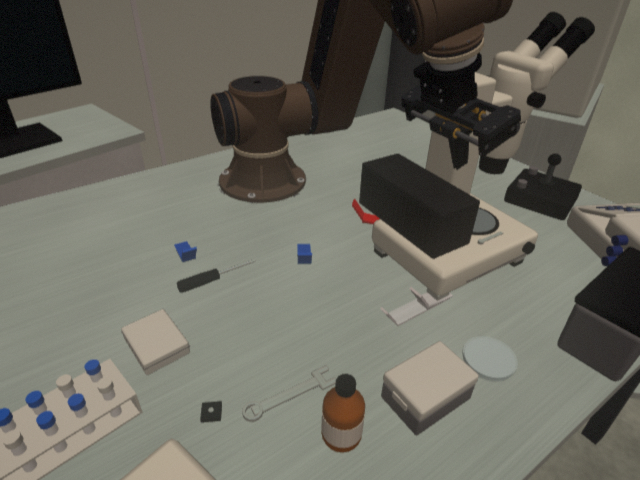

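Both shims sit under the foot's corner, at (390 to 450, 305). The fingers are above the housing, with no contact. I'll descend.

Request:
{"fn": "apply_moves", "kwargs": {
  "increments": [
    [[0.7, 2.3, 0], [0, 0, 0], 0],
    [[0.8, 2.3, 0], [0, 0, 0], 0],
    [[0, 0, 0], [0, 0, 0], 0],
    [[0, 0, 0], [0, 0, 0], 0],
    [[0, 0, 0], [0, 0, 0], 0]
  ]
}}

```text
t: 26.75
eef_pos: [619.4, 38.1, 246.7]
tcp_rot: [-1.564, 0.343, -1.638]
ft_force: [0.6, -0.1, -0.1]
opening: 0.005
```

Request:
{"fn": "apply_moves", "kwargs": {
  "increments": [
    [[0, 0.5, 0], [0, 0, 0], 0],
    [[0, 0, 0], [0, 0, 0], 0],
    [[0, 0.3, 0], [0, 0, 0], 0],
    [[0, 0, 0], [0, 0, 0], 0],
    [[0, 0, 0], [0, 0, 0], 0]
  ]
}}

```text
t: 27.38
eef_pos: [619.9, 41.0, 239.9]
tcp_rot: [-1.562, 0.343, -1.638]
ft_force: [0.9, 0.2, -0.1]
opening: 0.007
```

Request:
{"fn": "apply_moves", "kwargs": {
  "increments": [
    [[0.05, 0.15, 0], [0, 0, 0], 0],
    [[0, 0, 0], [0, 0, 0], 0],
    [[0.05, 0.15, 0], [0, 0, 0], 0],
    [[0, 0, 0], [0, 0, 0], 0],
    [[0, 0, 0], [0, 0, 0], 0]
  ]
}}

```text
t: 28.0
eef_pos: [620.0, 41.0, 238.7]
tcp_rot: [-1.56, 0.343, -1.637]
ft_force: [-1.1, -1.5, 1.7]
opening: 0.005
```

Request:
{"fn": "apply_moves", "kwargs": {
  "increments": [
    [[0.05, 0.15, 0], [0, 0, 0], 0],
    [[0.05, 0.15, 0], [0, 0, 0], 0],
    [[0.03, 0.1, 0], [0, 0, 0], 0],
    [[0, 0, 0], [0, 0, 0], 0],
    [[0, 0, 0], [0, 0, 0], 0]
  ]
}}

```text
t: 28.62
eef_pos: [620.0, 41.0, 238.7]
tcp_rot: [-1.556, 0.344, -1.635]
ft_force: [-1.1, 0.5, 2.5]
opening: 0.003
```

Request:
{"fn": "apply_moves", "kwargs": {
  "increments": [
    [[0.06, 0.2, 0], [0, 0, 0], 0],
    [[0.06, 0.2, 0], [0, 0, 0], 0],
    [[0.06, 0.2, 0], [0, 0, 0], 0],
    [[0.06, 0.2, 0], [0, 0, 0], 0],
    [[0.06, 0.2, 0], [0, 0, 0], 0]
  ]
}}

```text
t: 29.25
eef_pos: [620.2, 41.1, 237.9]
tcp_rot: [-1.548, 0.345, -1.63]
ft_force: [-8.6, -3.9, 21.1]
opening: 0.003
```

Request:
{"fn": "apply_moves", "kwargs": {
  "increments": [
    [[0, 0, 0], [0, 0, 0], 0],
    [[0, 0.05, 0], [0, 0, 0], 0],
    [[0.03, 0.09, 0], [0, 0, 0], 0],
    [[0.03, 0.09, 0], [0, 0, 0], 0],
    [[0.03, 0.09, 0], [0, 0, 0], 0]
  ]
}}

```text
t: 29.88
eef_pos: [620.1, 41.1, 238.1]
tcp_rot: [-1.545, 0.346, -1.628]
ft_force: [-6.6, -1.9, 13.9]
opening: 0.007
```

Request:
{"fn": "apply_moves", "kwargs": {
  "increments": [
    [[0.03, 0.09, 0], [0, 0, 0], 0],
    [[0.03, 0.09, 0], [0, 0, 0], 0],
    [[0.03, 0.09, 0], [0, 0, 0], 0],
    [[0.03, 0.09, 0], [0, 0, 0], 0],
    [[0.03, 0.09, 0], [0, 0, 0], 0]
  ]
}}

```text
t: 30.5
eef_pos: [620.1, 41.1, 238.2]
tcp_rot: [-1.541, 0.347, -1.626]
ft_force: [-5.1, -2.1, 14.1]
opening: 0.004
```

Held at about 14 N with no sinking. Letting go and backing off.

Request:
{"fn": "apply_moves", "kwargs": {
  "increments": [
    [[0, -0.5, 0], [0, 0, 0], 0],
    [[-0.5, -2.0, 0], [0, 0, 0], 0],
    [[-1.0, -3.5, 0], [0, 0, 0], 0],
    [[3.0, -2.5, 0], [0, 0, 0], 0],
    [[4.0, -2.0, 0], [0, 0, 0], 0]
  ]
}}

```text
t: 31.12
eef_pos: [612.2, -45.7, 317.9]
tcp_rot: [-1.544, 0.347, -1.624]
ft_force: [0.9, 0.2, -0.8]
opening: 0.006
```

Request:
{"fn": "apply_moves", "kwargs": {
  "increments": [
    [[4.0, -1.0, 0], [0, 0, 0], 0],
    [[4.0, 0, 0], [0, 0, 0], 0],
    [[4.0, 0, 0], [0, 0, 0], 0],
    [[4.0, 0, 0], [0, 0, 0], 0],
    [[0, 0, 0], [0, 0, 0], 0]
  ]
}}

```text
t: 31.75
eef_pos: [603.5, -207.2, 269.5]
tcp_rot: [-1.546, 0.347, -1.627]
ft_force: [0.8, 0.1, -0.1]
opening: 0.003
```

```bash
python3 - <<'E'
from h import *
p,Rm,s=tool();print(p,s['t'],s['ft_force'])
d=shot('wrist');save(d,'w11')
for t in 'flat_shim flat_tab taper_shim taper_tab short_foot'.split(): find(d,t,n=1)
d=shot('scene')
for t in 'flat_shim taper_tab press_spot short_foot'.split(): find(d,t,n=1)
a=cv2.imread('pics/s9.png')[260:330,370:530]; b=cv2.cvtColor(d['img'],cv2.COLOR_RGB2BGR)[260:330,370:530]
o=cv2.imread('pics/s3.png')[240:330,360:560]
cv2.imwrite('pics/z11.png',np.vstack([cv2.resize(x,(640,280),interpolation=cv2.INTER_CUBIC) for x in(a,b)]))
E
```

```text
[ 603.52415259 -207.18916194  269.46211555] 31.75 [ 0.77533989  0.1241061  -0.08932213]
flat_shim mark_of [(0.97, [627.0, -6.0, -3.0], [328.0, 124.0])]
flat_tab mark_of [(0.77, [627.0, -92.0, 29.0], [333.0, 181.0])]
taper_shim mark_of [(0.86, [355.0, -95.0, 2.0], [128.0, 199.0])]
taper_tab mark_of [(0.86, [630.0, -15.0, 38.0], [332.0, 118.0])]
short_foot mark_of [(0.81, [626.0, 43.0, 10.0], [325.0, 84.0])]
flat_shim mark_of [(0.91, [628.0, -1.0, 2.0], [420.0, 306.0])]
taper_tab mark_of [(0.82, [398.0, -122.0, 32.0], [304.0, 256.0])]
press_spot mark_of [(0.57, [618.0, 47.0, 235.0], [454.0, 195.0])]
short_foot mark_of [(0.65, [631.0, 44.0, 12.0], [437.0, 295.0])]
```

```bash
python3 - <<'E'
from h import *
d=shot('scene');b=cv2.cvtColor(d['img'],cv2.COLOR_RGB2GRAY).astype(np.float32)
for n in('s10','s3','scene0'):
    a=cv2.imread(f'pics/{n}.png',0).astype(np.float32)
    for nm,(x0,x1,y0,y1) in dict(shims=(380,455,283,325),base=(440,540,225,290),dish=(455,525,330,385),tipbox=(380,480,340,430),bottle=(318,370,370,455),spanner=(240,340,360,425),slide=(115,195,305,375),pad=(195,230,395,430),driver=(170,260,255,295)).items():
        s,r=cv2.phaseCorrelate(a[y0:y1,x0:x1].copy(),b[y0:y1,x0:x1].copy()); print(n,nm,np.round(s,2),round(r,2))
env.job_done()
E
```

```text
s10 shims [0.41 0.5 ] 1.03
s10 base [-0.06 -0.  ] 1.01
s10 dish [-0.02 -0.04] 0.99
s10 tipbox [ 0.02 -0.07] 1.01
s10 bottle [-0.01  0.02] 0.99
s10 spanner [-0.05 -0.  ] 1.0
s10 slide [-0.01  0.01] 1.05
s10 pad [0.01 0.07] 1.01
s10 driver [-0.02 -0.04] 0.98
s3 shims [0.53 0.42] 0.53
s3 base [-0.04  0.02] 1.0
s3 dish [-0.01 -0.06] 0.99
s3 tipbox [ 0.02 -0.01] 1.02
s3 bottle [0.02 0.02] 0.98
s3 spanner [-0.04 -0.03] 0.97
s3 slide [ 0.07 -0.03] 1.0
s3 pad [-0.03  0.05] 1.02
s3 driver [0.03 0.21] 0.4
scene0 shims [0.31 0.21] 0.62
scene0 base [ 0.   -0.01] 1.0
scene0 dish [-0.05 -0.05] 0.98
scene0 tipbox [ 0.01 -0.03] 1.04
scene0 bottle [0.02 0.02] 0.99
scene0 spanner [-0.01 -0.02] 0.99
scene0 slide [-0.08  0.04] 1.04
scene0 pad [-0.04  0.07] 1.01
scene0 driver [ 0.01 -0.03] 0.95
the job is handed in; nothing more can be done
```

I slid the flat shim under the short foot and pushed the tapered shim in on top of it until it was snug. Then I pressed on the housing above the foot, let go, backed off and handed the job in at about 32 s.

- **Shims:** The flat shim's plain end is about 20 mm past the foot's centre; the network readings spread by about 4 mm. The wedge stopped at roughly 24 mm by the arm's position. The networks put it 4–8 mm further in, which could be just past the stated 27 mm limit. I did not settle which is right.
- **Push on the wedge:** It peaked at about 24 N, more than the 6–10 N advised, because I ramped it too fast. I relaxed it before letting go.
- **Press check:** It was about 14 N at two readings 0.6 s apart, following a short peak of 21 N above the 8–15 N range. The fingertips sank at most 0.8 mm (at the 21 N peak) and 0.5 mm at 14 N, where the unshimmed stand would have rocked. I take that as arm give.
- **After letting go:** The base and the seven bystanders showed no movement in the scene camera (under 0.1 pixel against the start). The area around the shims shifted about 0.5 pixel between before and after the press. My last close-up could not be viewed because the 12-picture limit was reached, so the final shim check rests on the networks and that image comparison.

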